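Close the dish chamber and press its lid home

ROBOT

A 6-joint arm with a two-finger parallel gripper is mounted at the origin on a cart in front of the work surface, level with it; the furniture and walls round the work are solid. World frame = base frame: x ahead of the robot, y to its left, z up, the work surface at z = 0. Lengths are in m, angles in rad, forces in N, time in s.
With the tool pointing down it reaches from about 0.35 to 0.975 m from the base axis. Payload 7.1 kg.
Tool frame: the origin (TCP) lies at the very end of the fingers, on their centre line; the grasp point (between the pads) lies 19 mm behind it; z points along the fingers, y is the direction in which the jaws open and shut (so a half turn about z gives the same grasp; the last joint's range is limited). The gripper opens to 88 mm and grips with 3 to 60 N. Pads are 20 mm wide; open, the fingers measure 115 mm over their backs; the gripper's body (75 mm by 178 mm) begins 61 mm behind the grasp point.
Start: joints at [1.168, 0.423, 1.63, -0, 1.089, -0.019], TCP at [0.234, 0.58, 0.223] pointing down, gripper open.
Joint ranges: [-3, 3], [-0.9, 2.11], [0.09, 2.58], [-1.31, 4.45], [0.11, 2.69], [-2.54, 2.54]. Speed limits (rad/s): [2.39, 2.39, 3.01, 3.14, 3.14, 3.14].

INTERFACE

Orientations are given as a rotation vector (axis times angle).
In Python, from rig import env gives the robot as it stands.
- The arm moves only by the tool play_rows, never from a script. Its argument "motion" is a list of rows, each an object with "claw": the opening, from 0 (shut) to 1 (fully open); "linear": the shift along the tool's x, y, z in cm, a list of three; "twist": the turn about the tool's z in degrees. In form: [{"claw": claw, "linear": [tx, ty, tz], "twist": twist}, ...]. A call has 1 to 5 rows; each row shifts and turns the commanded pose from where the row before left it, along the tool's axes as they then stand; what a row does not reach is not made up. A row lasts 1/12 s, in which the tool goes at most 41.7 mm and 7.16 degrees, less where a joint would pass 70% of its speed; a pose out of reach is approached as far as the arm can. A call with a gripper value outside its range is refused whole. The fingers move at their own pace and stop on an object; "grip_force" is the grip in N (left out, the last holds). Time passes only in rows, so rows that do not move let the fingers close. It gives the time, the measured TCP pose, the force and the opening at its end, in the units of the state.
- env.observe(): the state, without advancing time (a new reading comes with each control period).
- env.get_image(name): name is "side" or "top" or "wrist"; returns the picture (480x640x3 uint8, red, green, blue); there is no depth.
- env.calibration(name): a dict with "K" (3x3 intrinsics, pixels), "R" (3x3) and "t" (3): a world point X has camera coordinates R X + t. Camera axes: x right, y down, z forward; pixel columns grow to the right and rows downward; lengths in m; the calibration is good to about 2 mm. A picture is of the moment at which its call begins: read the wrist's pose just before it. calibration takes no time and is no camera call; for the wrist camera it gives the pose at the moment of the call.
- env.close_job(): hands the job in, once; it reports no verdict.
The state is a dict: "t": time; "joint_positions": joint angles; "dq": joint speeds; "effort": joint torques, N m; "tcp_pos": TCP position; "eef_rot": TCP orientation; "ft_force": force on the tool from outside, world axes, zero at the start; "torque": the same for the moment, N m; "gripper_width": opening from 0.0 (shut) to 1.0 (fully open).
Only numpy, scipy, OpenCV 4.12 (cv2) and the standard library are available. Lean on these libraries where they do the work, as an engineer would, in place of code of your own. Each camera call takes 0.05 s, during which the arm holds its last target. There are 200 camera calls.

TASK

Pick up the blue lid by its handle, set it gently and squarely over the open white dish chamber so that it rests on the two raised black seals, and let go of it there. Then press down on both ends of the lid until both seals have gone in and the lid sits fully home on the rim all round. Leave the chamber closed and do not disturb the things around it.

Things in the scene. Friction and masses are not known exactly. Their poses are not given: they have to be found in the camera images.
- chamber: Open white box with two dishes in it, fixed. Outside 110 (x) x 170 (y) x 55 mm high; origin: centre of its underside, z up. Long walls 4 mm, end walls (y = +-80 mm) 10 mm thick, rim at z = 55 mm. From the top of each end wall a black rubber seal strip (96 mm along x, 5 mm wide) rises 6 mm above the rim; it gives way at about 7 N and stays where it is pushed to.
- lid: Loose blue lid, 0.22 kg, flat on the worktop at first; 126 (x) x 186 (y) mm; origin: centre of its lower edge, z up. Skirt 4 mm thick, 16 mm deep, inside 118 x 178 mm (4 mm play round the chamber); top plate 6 mm, upper face at z = 22 mm. On the raised seals its origin is 45 mm above the chamber's, fully home 39 mm. Same after a half turn.
- lid_handle (a point): Grip point in the lid's upright bar handle, 42 mm above the lid's origin. The bar is 14 mm thick (lid x), 70 mm long (lid y) and stands from z = 22 to z = 56 mm of the lid.
- press_a (a point): Centre of the round grey press mark (26 mm across) on the lid's upper face at its +y end, 75 mm from the middle: lid frame (0, 75, 22) mm. Fully home it is 61 mm above the chamber's origin, on a raised seal 67 mm.
- press_b (a point): The same mark at the lid's -y end: lid frame (0, -75, 22) mm.
- tape_ring: Bystander: beige roll of tape lying flat, 69 mm across, 18 mm high; origin under its centre.
- tip_rack: Bystander: closed clear-lidded box of pipette tips, 97 x 127 x 61 mm; origin under its centre.
- lab_timer: Bystander: small white timer lying flat, 62 x 62 x 17 mm; origin under its centre.

How it is judged:
On the way:
1. the lid lies squarely over the chamber on the raised seals, let go and at rest, not yet pressed home (x of lid in the frame of chamber between -0.006 and 0.006 m and y of lid in the frame of chamber between -0.006 and 0.006 m and angle between the y axis of lid and the y axis of chamber, either way round below 0.08 rad and contact force between the fingers and lid below 0.2 N and linear speed of lid below 0.02 m/s and z of lid in the frame of chamber between 0.0415 and 0.0485 m), for 0.2 s.
At the end, for the whole second after the job is handed in: The lid is over the chamber (centre within 6 mm each way, lined up within 0.08 rad), both of its ends are down to within 2 mm of the rim, and it is released and at rest (x of lid in the frame of chamber between -0.006 and 0.006 m and y of lid in the frame of chamber between -0.006 and 0.006 m and angle between the y axis of lid and the y axis of chamber, either way round below 0.08 rad and contact force between the fingers and lid below 0.2 N and linear speed of lid below 0.02 m/s and z of each of press_a, press_b in the frame of chamber below 0.063 m and z of lid in the frame of chamber above 0.036 m); the robot touches nothing.
It fails at once if a bystander (tape roll, tip box or timer) is moved more than 20 mm (distance of any of tape_ring, tip_rack, lab_timer from where it was at the start of the episode above 0.02 m).
It also fails if it takes over 58 s, if anything falls off the work surface, if the arm or the gripper's body presses on something with over 40 N, if the wrist force passes 120 N, or if a joint passes its speed limit or range.

## Working session

There is one attempt and no reset: what is moved stays moved. The work goes in short steps, Python scripts to look and compute and a tool call to move; the robot and the scene stay as the last step left them, time stands still between calls to the robot, and variables do not carry over. Pictures are saved under pics/ and viewed, about 8 in all and at most 12, crops included, and the job is handed in when it is done.

Besides the shell and the picture viewer there is one more tool, called after "Request:" by a JSON object that holds its "name" and its "arguments". play_rows: Moves the arm, as the interface text tells. Its arguments: {"type":"object","properties":{"motion":{"type":"array","items":{"type":"object","properties":{"claw":{"type":"number"},"linear":{"type":"array","items":{"type":"number"}},"twist":{"type":"number"}}}},"grip_force":{"type":"number"}},"required":["motion"]}

```bash
mkdir -p pics; python3 - <<'E'
from rig import env
import cv2,numpy as np
s=env.observe();print(s)
for n in("top","side"):
    c=env.calibration(n);print(n,c)
    cv2.imwrite(f"pics/{n}0.png",env.get_image(n)[:,:,::-1])
E
```

```text
{'t': 0.0, 'joint_positions': array([ 1.16797490e+00,  4.23837861e-01,  1.63068831e+00, -4.93718017e-06,
        1.08860606e+00, -1.90090691e-02]), 'dq': array([-0.00061776, -0.00011871,  0.00062699,  0.0011812 , -0.00019327,
       -0.00103819]), 'effort': array([ 1.83376003e-03, -5.44626153e+01, -2.73664087e+01,  6.44447585e-02,
        2.27797253e-02, -3.44820296e-05]), 'tcp_pos': array([0.23379937, 0.57901891, 0.22190423]), 'eef_rot': array([-5.99132943e-01, -3.08360833e+00,  2.36596716e-03]), 'ft_force': array([-0.42890332,  0.15022406, -0.12851611]), 'torque': array([-0.00225934,  0.026974  , -0.03308256]), 'gripper_width': 0.9994762271442903}
top {'K': array([[441.03828256,   0.        , 318.05933505],
       [  0.        , 441.03828256, 242.149771  ],
       [  0.        ,   0.        ,   1.        ]]), 'R': array([[-0.00327009, -0.99999408,  0.00107268],
       [-0.99765475,  0.0031891 , -0.06837273],
       [ 0.0683689 , -0.00129375, -0.99765927]]), 't': array([-0.05715184,  0.62346241,  1.06797454])}
side {'K': array([[475.31470768,   0.        , 318.19634272],
       [  0.        , 475.31470768, 241.079378  ],
       [  0.        ,   0.        ,   1.        ]]), 'R': array([[ 9.51423744e-01, -3.07884489e-01,  2.18895014e-05],
       [-2.00101563e-01, -6.18407293e-01, -7.59955120e-01],
       [ 2.33991930e-01,  7.23034965e-01, -6.49975550e-01]]), 't': array([-0.59452024,  0.11974443,  1.18005551])}
```

View pics/top0.png

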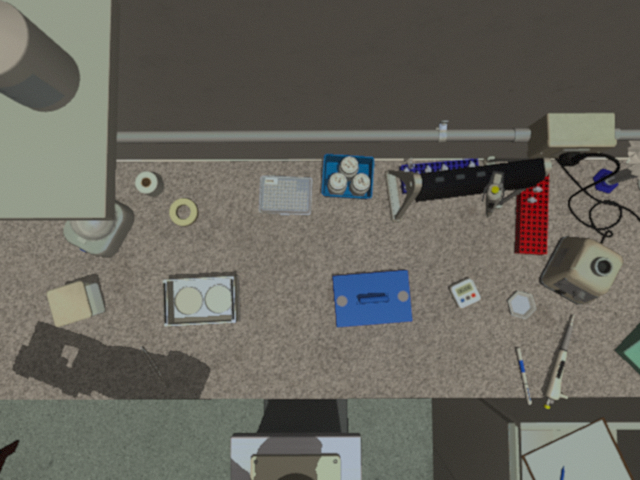

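View pics/side0.png

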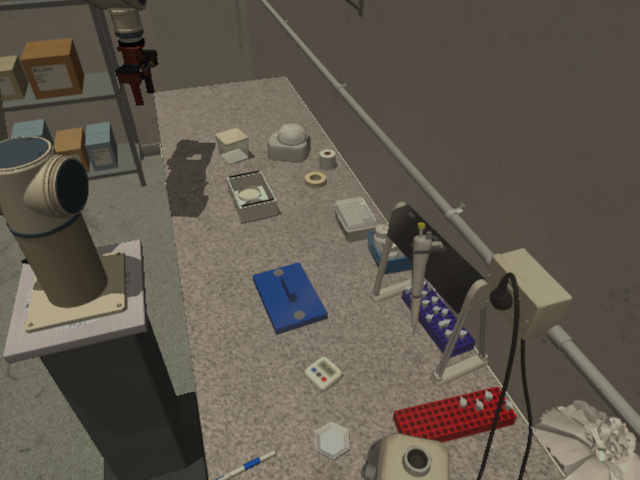

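Top view: the blue lid is at about (372,298) with its handle at (373,298) and press marks at (342,301) and (403,296). The chamber is at about (200,300), with a black seal at each end (168 and 234). The tape, tip box and timer are well clear. Next I'll measure the lid and chamber.

```bash
cat > h.py <<'E'
import numpy as np,cv2
def ray(c,uv,z):
    K,R,t=c["K"],c["R"],c["t"]; o=-R.T@t
    d=(R.T@np.linalg.inv(K)@np.c_[np.atleast_2d(uv),np.ones(len(np.atleast_2d(uv)))].T).T
    return o+d*((z-o[2])/d[:,2])[:,None]
def proj(c,X):
    p=(c["R"]@np.atleast_2d(X).T).T+c["t"]; p=p@c["K"].T; return p[:,:2]/p[:,2:]
E
python3 - <<'E'
from rig import env
from h import *
im=cv2.imread("pics/top0.png");c=env.calibration("top")
hsv=cv2.cvtColor(im,cv2.COLOR_BGR2HSV)
m=cv2.inRange(hsv,(100,120,60),(125,255,255));m[:,:325]=0;m[:255]=0;m[:,430:]=0
m=cv2.morphologyEx(m,cv2.MORPH_CLOSE,np.ones((5,5)))
k=max(cv2.findContours(m,0,2)[0],key=cv2.contourArea)
b=cv2.boxPoints(cv2.minAreaRect(k));P=ray(c,b,.022);print("lid",b,P,P.mean(0),np.linalg.norm(np.diff(P,axis=0),axis=1))
cr=cv2.resize(im[260:340,150:250],None,fx=8,fy=7.5,interpolation=cv2.INTER_CUBIC);cv2.imwrite("pics/ch.png",cr)
g=cv2.cvtColor(im,cv2.COLOR_BGR2GRAY);m=cv2.inRange(g,0,55);m[:270]=0;m[330:]=0;m[:,:155]=0;m[:,245:]=0
for k in cv2.findContours(m,0,2)[0]:
    if cv2.contourArea(k)>15: print(cv2.minAreaRect(k),ray(c,[cv2.minAreaRect(k)[0]],.061))
E
```

```text
lid [[331.979   275.40714]
 [407.37524 269.2939 ]
 [411.53125 320.55154]
 [336.135   326.66476]] [[ 0.54125356 -0.09308423  0.022     ]
 [ 0.55563408 -0.27854661  0.022     ]
 [ 0.4308047  -0.28655021  0.022     ]
 [ 0.41667679 -0.10253513  0.022     ]] [ 0.48609228 -0.19017904  0.022     ] [0.18601907 0.1250857  0.18455662]
```

View pics/ch.png

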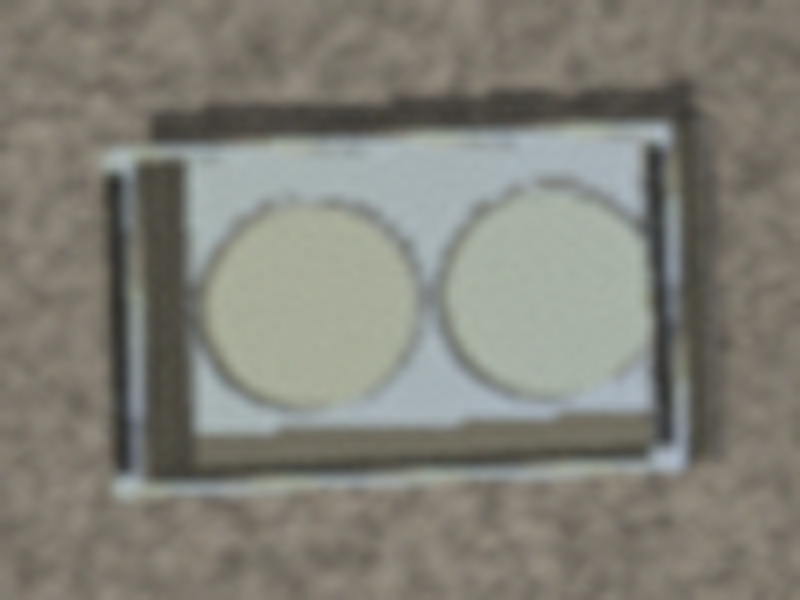

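The crop shows the chamber's rim corners at about (103,150), (672,122), (688,468) and (118,492), with the black seals at the left and right ends.

```bash
python3 - <<'E'
from rig import env
from h import *
c=env.calibration("top")
q=np.array([[103,150],[672,122],[688,468],[118,492.]]);q=(q+.5)/[8,7.5]-.5+[150,260]
P=ray(c,q,.055);print(P,P.mean(0),np.linalg.norm(np.diff(P,axis=0),axis=1))
a=lambda A,B:np.degrees(np.arctan2(*(A-B)[:2][::-1]))
print("chamber y-axis",a(P[0],P[1]),a(P[3],P[2]))
L=ray(c,[[331.979,275.407],[407.375,269.294],[411.53,320.55],[336.135,326.665]],.022)
print("lid",a(L[0],L[1]),a(L[3],L[2]),"x",a(L[0],L[3]),a(L[1],L[2]))
im=cv2.imread("pics/top0.png");hsv=cv2.cvtColor(im,cv2.COLOR_BGR2HSV)
m=cv2.inRange(hsv,(0,0,70),(179,110,255))
for r in((334,352),(393,412)):
    s=np.zeros_like(m);s[288:310,r[0]:r[1]]=m[288:310,r[0]:r[1]];M=cv2.moments(s,True);print(M["m00"],ray(c,[[M["m10"]/M["m00"],M["m01"]/M["m00"]]],.022))
from scipy.spatial.transform import Rotation as Ro
print(Ro.from_rotvec(env.observe()["eef_rot"]).as_matrix())
E
```

```text
[[0.53293785 0.31135769 0.055     ]
 [0.5412389  0.14228884 0.055     ]
 [0.43248592 0.13649391 0.055     ]
 [0.42557211 0.30469262 0.055     ]] [0.48305869 0.22370827 0.055     ] [0.16927251 0.10890726 0.16834074]
chamber y-axis 92.81088817763002 92.35381963391764
lid 94.43362139823995 94.39172227067887 x 4.338338184689579 3.667597712086677
112.0 [[ 0.47846871 -0.11468095  0.022     ]]
138.0 [[ 0.49047643 -0.27125864  0.022     ]]
[[-9.27280034e-01  3.74368063e-01 -5.40945210e-04]
 [ 3.74368453e-01  9.27279189e-01 -1.25198047e-03]
 [ 3.29057307e-05 -1.36344932e-03 -9.99999070e-01]]
```

Request:
{"name": "play_rows", "arguments": {"motion": [{"claw": 1, "linear": [0, 0, 0], "twist": 6.37}, {"claw": 1, "linear": [0, 0, 0], "twist": 6.37}, {"claw": 1, "linear": [0, 0, 0], "twist": 6.37}, {"claw": 1, "linear": [0, 0, 0], "twist": 6.37}, {"claw": 1, "linear": [0, 0, 0], "twist": 6.37}], "grip_force": 25}}

```text
t: 0.52
tcp_pos: [0.2339, 0.5792, 0.2222]
eef_rot: [1.43, 2.797, -0.001]
ft_force: [-0.6, 0.7, -0.4]
gripper_width: 1.001
```

Request:
{"name": "play_rows", "arguments": {"motion": [{"claw": 1, "linear": [0, 0, 0], "twist": 6.37}, {"claw": 1, "linear": [0, 0, 0], "twist": 6.37}, {"claw": 1, "linear": [0, 0, 0], "twist": 6.37}, {"claw": 1, "linear": [0, 0, 0], "twist": 6.37}, {"claw": 1, "linear": [0, 0, 0], "twist": 6.37}]}}

```text
t: 0.93
tcp_pos: [0.2339, 0.5792, 0.2222]
eef_rot: [2.142, 2.297, -0.001]
ft_force: [-1.0, 0.8, -0.4]
gripper_width: 1.004
```

Request:
{"name": "play_rows", "arguments": {"motion": [{"claw": 1, "linear": [-3.93, 0.98, 0], "twist": 0}, {"claw": 1, "linear": [-3.93, 0.98, 0], "twist": 0}, {"claw": 1, "linear": [-3.93, 0.98, 0], "twist": 0}, {"claw": 1, "linear": [-3.93, 0.98, 0], "twist": 0}, {"claw": 1, "linear": [-3.93, 0.98, 0], "twist": 0}]}}

```text
t: 1.35
tcp_pos: [0.2975, 0.3853, 0.2223]
eef_rot: [2.135, 2.304, -0.001]
ft_force: [1.3, 0.5, 0.2]
gripper_width: 0.999
```

Request:
{"name": "play_rows", "arguments": {"motion": [{"claw": 1, "linear": [-3.93, 0.98, 0], "twist": 0}, {"claw": 1, "linear": [-3.93, 0.98, 0], "twist": 0}, {"claw": 1, "linear": [-3.93, 0.98, 0], "twist": 0}, {"claw": 1, "linear": [-3.93, 0.98, 0], "twist": 0}, {"claw": 1, "linear": [-3.93, 0.98, 0], "twist": 0}]}}

```text
t: 1.77
tcp_pos: [0.3612, 0.1931, 0.2226]
eef_rot: [2.136, 2.304, -0.0]
ft_force: [0.6, 1.1, -0.0]
gripper_width: 0.999
```

```bash
python3 - <<'E'
from rig import env
from h import *
s=env.observe();c=env.calibration("wrist");im=env.get_image("wrist")[:,:,::-1]
cv2.imwrite("pics/w1.png",im);print(s["tcp_pos"],s["t"],c,-c["R"].T@c["t"])
E
```

```text
[0.36117016 0.19313722 0.22264173] 1.7667 {'K': array([[375.79207812,   0.        , 319.21328564],
       [  0.        , 375.79207812, 236.7804635 ],
       [  0.        ,   0.        ,   1.        ]]), 'R': array([[ 9.97172380e-01,  7.51479670e-02,  1.65939795e-04],
       [ 7.21575591e-02, -9.58103376e-01,  2.77184429e-01],
       [ 2.09888338e-02, -2.76388683e-01, -9.60816718e-01]]), 't': array([-0.37328536,  0.12591577,  0.4352623 ])} [0.35400842 0.26899353 0.38336735]
```

View pics/w1.png

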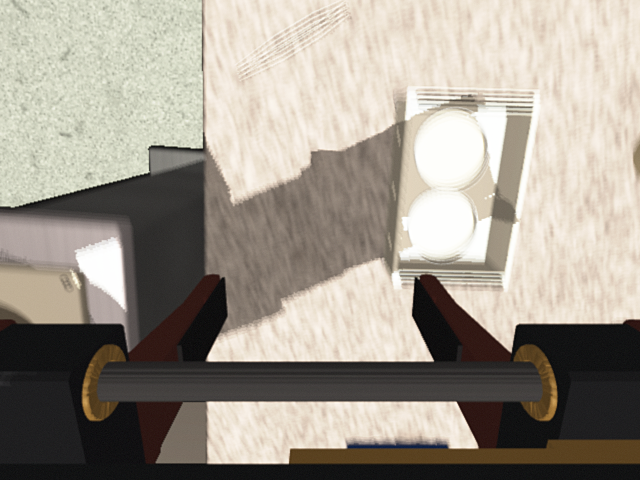

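The wrist view is blurred by motion. The chamber is at about (465,185), and nothing looks unexpected. I'll carry on to the lid.

Request:
{"name": "play_rows", "arguments": {"motion": [{"claw": 1, "linear": [-3.93, 0.98, 0], "twist": 0}, {"claw": 1, "linear": [-3.93, 0.98, 0], "twist": 0}, {"claw": 1, "linear": [-3.93, 0.98, 0], "twist": 0}, {"claw": 1, "linear": [-3.93, 0.98, 0], "twist": 0}, {"claw": 1, "linear": [-3.93, 0.98, 0], "twist": 0}]}}

```text
t: 2.23
tcp_pos: [0.4249, 0.0008, 0.2227]
eef_rot: [2.136, 2.304, 0.0]
ft_force: [0.2, 1.1, -0.4]
gripper_width: 1.0
```

Request:
{"name": "play_rows", "arguments": {"motion": [{"claw": 1, "linear": [-3.93, 0.98, 0], "twist": 0}, {"claw": 1, "linear": [-3.93, 0.98, 0], "twist": 0}, {"claw": 1, "linear": [-3.93, 0.98, 0], "twist": 0}, {"claw": 1, "linear": [-3.93, 0.98, 0], "twist": 0}, {"claw": 1, "linear": [-3.93, 0.98, 0], "twist": 0}]}}

```text
t: 2.65
tcp_pos: [0.4885, -0.1916, 0.2224]
eef_rot: [-2.137, -2.303, 0.0]
ft_force: [0.3, 0.1, 0.4]
gripper_width: 0.995
```

Request:
{"name": "play_rows", "arguments": {"motion": [{"claw": 1, "linear": [0, 0, 2], "twist": 0}, {"claw": 1, "linear": [0, 0, 2], "twist": 0}, {"claw": 1, "linear": [0, 0, 2], "twist": 0}, {"claw": 1, "linear": [0, 0, 0], "twist": 0}, {"claw": 1, "linear": [0, 0, 0], "twist": 0}]}}

```text
t: 3.07
tcp_pos: [0.4877, -0.1892, 0.1618]
eef_rot: [-2.135, -2.301, 0.002]
ft_force: [-0.1, -0.5, -0.5]
gripper_width: 0.999
```

```bash
python3 - <<'E'
from rig import env
from h import *
s=env.observe();c=env.calibration("wrist");im=env.get_image("wrist")[:,:,::-1]
cv2.imwrite("pics/w2.png",im);print(s["tcp_pos"],s["eef_rot"],s["t"]);np.savez("w2.npz",**c)
E
```

```text
[ 0.48766348 -0.18918776  0.16182515] [-2.13453221e+00 -2.30122633e+00  1.63966705e-03] 3.0667
```

View pics/w2.png

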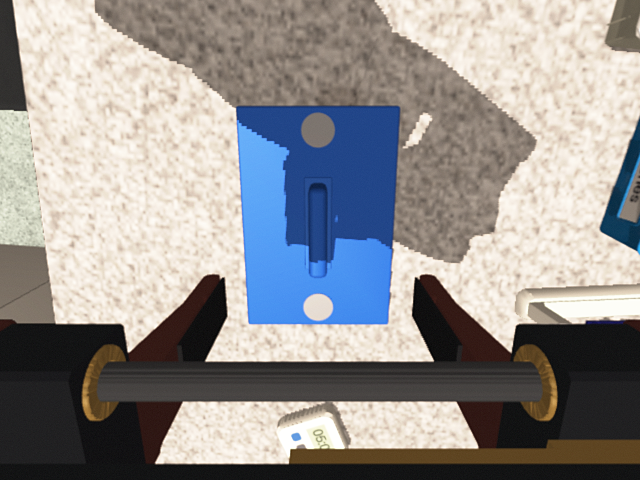

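The whole lid is visible, with press marks at (318,130) and (318,307) and corners at (236,107), (400,107), (388,323) and (248,323). It's aligned with the jaws.

```bash
python3 - <<'E'
from h import *
c=dict(np.load("w2.npz"));im=cv2.imread("pics/w2.png")
hsv=cv2.cvtColor(im,cv2.COLOR_BGR2HSV);m=cv2.inRange(hsv,(0,0,60),(179,70,255))
C=[]
for (x,y) in((318,130),(318,307)):
    s=np.zeros_like(m);s[y-21 if y<200 else y-16:y+21 if y<200 else y+15,x-22:x+22]=m[y-21 if y<200 else y-16:y+21 if y<200 else y+15,x-22:x+22]
    k=max(cv2.findContours(s,0,1)[0],key=cv2.contourArea);e=cv2.fitEllipse(k);print(e);C.append(e[0])
P=ray(c,C,.022);d=P[0]-P[1];print(P,P.mean(0),np.linalg.norm(d),np.degrees(np.arctan2(d[1],d[0])))
L=ray(c,[(236.5,106.5),(399.5,106.5),(388.5,323.5),(248,323.5)],.022);print(L,L.mean(0))
E
```

```text
((317.5806579589844, 129.6230010986328), (32.918968200683594, 33.74797821044922), 179.44886779785156)
((317.8192443847656, 306.69073486328125), (26.075002670288086, 28.58266258239746), 91.01931762695312)
[[ 0.47905341 -0.11416608  0.022     ]
 [ 0.49024378 -0.26349396  0.022     ]] [ 0.48464859 -0.18883002  0.022     ] 0.1497465835643431 94.28563633259185
[[ 0.41656894 -0.10194467  0.022     ]
 [ 0.53963933 -0.09276371  0.022     ]
 [ 0.554253   -0.27513928  0.022     ]
 [ 0.42935721 -0.28464586  0.022     ]] [ 0.48495462 -0.18862338  0.022     ]
```

Request:
{"name": "play_rows", "arguments": {"motion": [{"claw": 0.7, "linear": [0.06, -0.3, 3], "twist": 0}, {"claw": 0.7, "linear": [0, 0, 3], "twist": 0}, {"claw": 0.7, "linear": [0, 0, 3], "twist": 0}, {"claw": 0.7, "linear": [0, 0, 2], "twist": 0}, {"claw": 0.7, "linear": [0, 0, 1.2], "twist": 0}]}}

```text
t: 3.53
tcp_pos: [0.4856, -0.1889, 0.04]
eef_rot: [-2.136, -2.304, 0.0]
ft_force: [-0.5, 1.2, 0.3]
gripper_width: 0.709
```

Request:
{"name": "play_rows", "arguments": {"motion": [{"claw": 0.7, "linear": [0, 0, 0.7], "twist": 0}, {"claw": 0.7, "linear": [0, 0, 0.4], "twist": 0}, {"claw": 0.7, "linear": [0, 0, 0], "twist": 0}, {"claw": 0.7, "linear": [0, 0, 0], "twist": 0}]}}

```text
t: 3.87
tcp_pos: [0.4864, -0.1895, 0.0307]
eef_rot: [2.135, 2.302, 0.001]
ft_force: [-0.0, 0.4, 0.3]
gripper_width: 0.697
```

Request:
{"name": "play_rows", "arguments": {"motion": [{"claw": 0.7, "linear": [0.06, -0.17, 0.2], "twist": 0}, {"claw": 0.3, "linear": [0, 0, 0], "twist": 0}, {"claw": 0, "linear": [0, 0, 0], "twist": 0}, {"claw": 0, "linear": [0, 0, 0], "twist": 0}, {"claw": 0, "linear": [0, 0, 0], "twist": 0}], "grip_force": 30}}

```text
t: 4.28
tcp_pos: [0.4839, -0.1888, 0.028]
eef_rot: [2.136, 2.303, 0.0]
ft_force: [0.1, -0.3, -0.3]
gripper_width: 0.44
```

Request:
{"name": "play_rows", "arguments": {"motion": [{"claw": 0, "linear": [0, 0, 0], "twist": 0}, {"claw": 0, "linear": [0, 0, 0], "twist": 0}, {"claw": 0, "linear": [0, 0, 0], "twist": 0}, {"claw": 0, "linear": [0, 0, 0], "twist": 0}, {"claw": 0, "linear": [0, 0, 0], "twist": 0}]}}

```text
t: 4.7
tcp_pos: [0.4839, -0.1887, 0.0277]
eef_rot: [2.136, 2.303, 0.0]
ft_force: [0.7, 0.1, 0.1]
gripper_width: 0.159
```

Request:
{"name": "play_rows", "arguments": {"motion": [{"claw": 0, "linear": [0, 0, -1], "twist": 0}, {"claw": 0, "linear": [0, 0, -2], "twist": 0}, {"claw": 0, "linear": [0, 0, -3], "twist": 0}, {"claw": 0, "linear": [0, 0, -3], "twist": 0}, {"claw": 0, "linear": [0, 0, -1], "twist": 0}]}}

```text
t: 5.12
tcp_pos: [0.4853, -0.1893, 0.1315]
eef_rot: [2.133, 2.3, 0.003]
ft_force: [0.9, -0.4, -1.3]
gripper_width: 0.154
```

Request:
{"name": "play_rows", "arguments": {"motion": [{"claw": 0, "linear": [2, 0.15, 0], "twist": 0}, {"claw": 0, "linear": [4, 0.3, 0], "twist": 0}, {"claw": 0, "linear": [4, 0.3, 0], "twist": 0}, {"claw": 0, "linear": [4, 0.3, 0], "twist": 0}, {"claw": 0, "linear": [4, 0.3, 0], "twist": 0}]}}

```text
t: 5.53
tcp_pos: [0.4828, -0.0067, 0.1275]
eef_rot: [-2.137, -2.302, 0.001]
ft_force: [1.0, -0.8, -2.4]
gripper_width: 0.159
```

Request:
{"name": "play_rows", "arguments": {"motion": [{"claw": 0, "linear": [2, 0.15, 0], "twist": 0.9}, {"claw": 0, "linear": [1, 0, 0], "twist": 0.8}, {"claw": 0, "linear": [0, 0, 0], "twist": 0}, {"claw": 0, "linear": [0, 0, 0], "twist": 0}, {"claw": 0, "linear": [0, 0, 0], "twist": 0}]}}

```text
t: 5.95
tcp_pos: [0.4829, 0.0213, 0.1275]
eef_rot: [-2.17, -2.272, 0.001]
ft_force: [-0.5, -1.1, -3.1]
gripper_width: 0.158
```

```bash
python3 - <<'E'
from rig import env
from h import *
s=env.observe();c=env.calibration("wrist");im=env.get_image("wrist")[:,:,::-1]
cv2.imwrite("pics/w3.png",im);print(s["tcp_pos"],s["eef_rot"],s["t"]);np.savez("w3.npz",**c)
E
```

```text
[0.48286836 0.02126914 0.12750593] [-2.16989102e+00 -2.27157774e+00  7.06111145e-04] 5.95
```

View pics/w3.png

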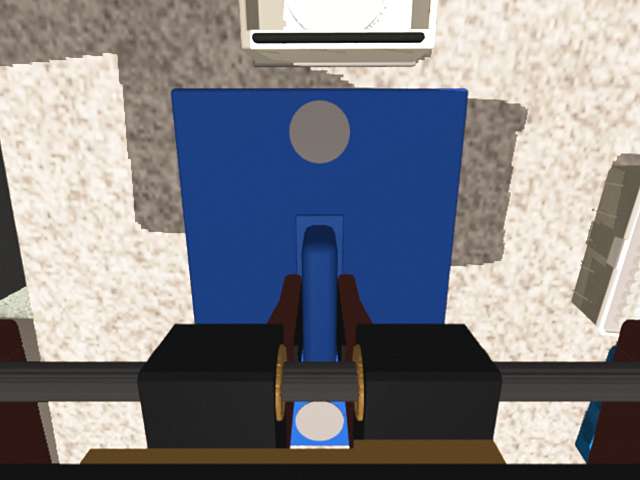

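Squarely held, the lid's far edge runs from (173,89) to (467,89), with the mark at (320,131). The chamber's near seal runs from (252,37) to (425,37). I'll measure both.

```bash
python3 - <<'E'
from h import *
c=dict(np.load("w3.npz"));im=cv2.imread("pics/w3.png");g=im.max(2)
m=cv2.inRange(g,0,60);m[60:]=0;m[:25]=0;m[:,:245]=0;m[:,432:]=0
k=max(cv2.findContours(m,0,1)[0],key=cv2.contourArea);x,y,w,h=cv2.boundingRect(k);print("bb",x,y,w,h)
top=[];bot=[]
for u in range(x+4,x+w-4):
    v=np.where(m[:,u])[0];top.append((u,v.min()-.5));bot.append((u,v.max()+.5))
for n,p,z in(("fartop",top,.061),("nearbase",bot,.055)):
    f=np.polyfit(*np.array(p,float).T,1);P=ray(c,[(x-.5,np.polyval(f,x-.5)),(x+w-.5,np.polyval(f,x+w-.5))],z);d=P[1]-P[0]
    print(n,P.round(4).tolist(),P.mean(0),np.linalg.norm(d),"yaxis deg",np.degrees(np.arctan2(d[1],d[0]))+90)
hsv=cv2.cvtColor(im,cv2.COLOR_BGR2HSV);b=cv2.inRange(hsv,(100,120,60),(125,255,255));b[:70]=0
E_=[]
for u in range(190,450): E_.append((u,np.where(b[:,u])[0].min()-.5))
f=np.polyfit(*np.array(E_,float).T,1)
r=np.where(b[93])[0];l,rr=r.min()-.5,r.max()+.5
zt=.1275-.0277+.022
P=ray(c,[(l,np.polyval(f,l)),(rr,np.polyval(f,rr))],zt);d=P[1]-P[0];print("lid far edge",P,P.mean(0),np.linalg.norm(d),np.degrees(np.arctan2(d[1],d[0]))+90)
s=cv2.inRange(hsv,(0,0,60),(179,70,255));q=np.zeros_like(s);q[95:168,285:355]=s[95:168,285:355]
k=max(cv2.findContours(q,0,1)[0],key=cv2.contourArea);e=cv2.fitEllipse(k);print(e,ray(c,[e[0]],zt))
E
```

```text
bb 253 33 171 10
fartop [[0.4394, 0.1456, 0.061], [0.5324, 0.1499, 0.061]] [0.48590478 0.14775268 0.061     ] 0.0930142053457372 yaxis deg 92.67402757300631
nearbase [[0.4384, 0.1417, 0.055], [0.5343, 0.1468, 0.055]] [0.48637838 0.1442662  0.055     ] 0.09607377307175961 yaxis deg 93.03894661800275
lid far edge [[0.41579062 0.1103249  0.1218    ]
 [0.53855673 0.11587852 0.1218    ]] [0.47717368 0.11310171 0.1218    ] 0.1228916683402609 92.59014571751568
((319.2398681640625, 131.3502655029297), (59.394744873046875, 61.773475646972656), 2.368265151977539) [[0.4780518  0.09605219 0.1218    ]]
```

Request:
{"name": "play_rows", "arguments": {"motion": [{"claw": 0, "linear": [2, 0.1, 0], "twist": 0}, {"claw": 0, "linear": [4, 0.2, 0], "twist": 0}, {"claw": 0, "linear": [4, 0.2, 0], "twist": 0}, {"claw": 0, "linear": [4, 0.2, 0], "twist": 0}, {"claw": 0, "linear": [4, 0.2, 0], "twist": 0}]}}

```text
t: 6.42
tcp_pos: [0.4841, 0.2025, 0.1277]
eef_rot: [2.173, 2.269, -0.0]
ft_force: [0.2, -0.8, -1.4]
gripper_width: 0.157
```

Request:
{"name": "play_rows", "arguments": {"motion": [{"claw": 0, "linear": [1.9, 0.08, 0], "twist": 0}, {"claw": 0, "linear": [0.5, 0, 0], "twist": 0}, {"claw": 0, "linear": [0, 0, 0], "twist": 0}, {"claw": 0, "linear": [0, 0, 0], "twist": 0}, {"claw": 0, "linear": [0, 0, 0], "twist": 0}]}}

```text
t: 6.83
tcp_pos: [0.4835, 0.2243, 0.1275]
eef_rot: [-2.172, -2.27, 0.002]
ft_force: [0.7, -1.1, -2.2]
gripper_width: 0.158
```

```bash
python3 - <<'E'
from rig import env
from h import *
s=env.observe();print(s["tcp_pos"],s["eef_rot"],s["t"])
im=env.get_image("side")[:,:,::-1];cv2.imwrite("pics/s1.png",cv2.resize(im[110:260,180:330],None,fx=4,fy=4,interpolation=cv2.INTER_CUBIC))
E
```

```text
[0.48347406 0.22433928 0.12747939] [-2.17208148e+00 -2.26954516e+00  1.59426930e-03] 6.8333
```

View pics/s1.png

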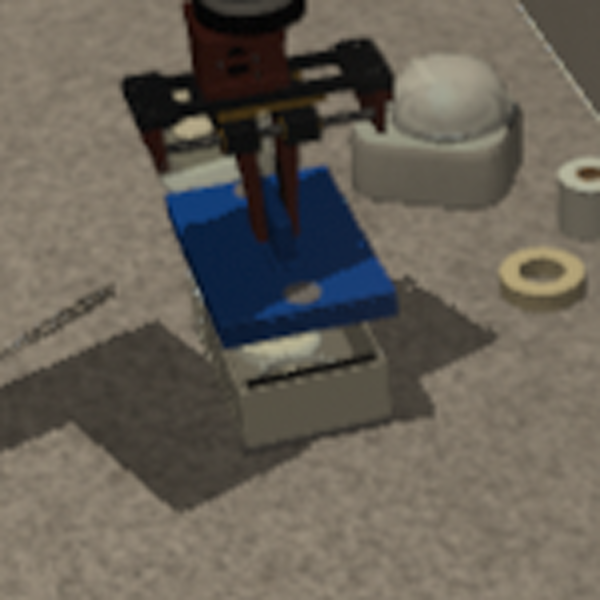

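The side view shows the lid held level above the chamber, lined up with it. I'll nudge it and lower it.

Request:
{"name": "play_rows", "arguments": {"motion": [{"claw": 0, "linear": [0.1, 0, 1.5], "twist": 0}, {"claw": 0, "linear": [0, 0, 1.5], "twist": 0}, {"claw": 0, "linear": [0, 0, 1.0], "twist": 0}, {"claw": 0, "linear": [0, 0, 0.5], "twist": 0}, {"claw": 0, "linear": [0, 0, 0], "twist": 0}]}}

```text
t: 7.3
tcp_pos: [0.4829, 0.2261, 0.0816]
eef_rot: [-2.171, -2.27, 0.004]
ft_force: [-0.7, 0.2, -2.3]
gripper_width: 0.156
```

Request:
{"name": "play_rows", "arguments": {"motion": [{"claw": 0, "linear": [0, 0, 0.3], "twist": 0}, {"claw": 0, "linear": [0, 0, 0.2], "twist": 0}, {"claw": 0, "linear": [0, 0, 0], "twist": 0}]}}

```text
t: 7.55
tcp_pos: [0.4837, 0.2271, 0.0778]
eef_rot: [2.17, 2.271, 0.0]
ft_force: [-0.7, 0.0, -2.7]
gripper_width: 0.158
```

Request:
{"name": "play_rows", "arguments": {"motion": [{"claw": 0, "linear": [-0.1, 0, 0.2], "twist": 0}, {"claw": 0, "linear": [0, 0, 0.1], "twist": 0}, {"claw": 0, "linear": [0, 0, 0], "twist": 0}]}}

```text
t: 7.8
tcp_pos: [0.4835, 0.2261, 0.0747]
eef_rot: [2.17, 2.272, -0.0]
ft_force: [0.0, -0.1, -2.3]
gripper_width: 0.158
```

Request:
{"name": "play_rows", "arguments": {"motion": [{"claw": 0, "linear": [0, 0, 0.1], "twist": 0}, {"claw": 0, "linear": [0, 0, 0], "twist": 0}]}}

```text
t: 7.97
tcp_pos: [0.4836, 0.2261, 0.0736]
eef_rot: [2.17, 2.272, 0.0]
ft_force: [-0.1, 0.2, -3.5]
gripper_width: 0.158
```

Still carrying the weight, with about 1 mm to go.

Request:
{"name": "play_rows", "arguments": {"motion": [{"claw": 0, "linear": [0, 0, 0.06], "twist": 0}, {"claw": 0, "linear": [0, 0, 0], "twist": 0}, {"claw": 0, "linear": [0, 0, 0], "twist": 0}]}}

```text
t: 8.22
tcp_pos: [0.4835, 0.2261, 0.0731]
eef_rot: [-2.17, -2.272, 0.0]
ft_force: [-0.5, 0.7, -2.6]
gripper_width: 0.155
```

Request:
{"name": "play_rows", "arguments": {"motion": [{"claw": 0, "linear": [0, 0, 0.06], "twist": 0}, {"claw": 0, "linear": [0, 0, 0], "twist": 0}, {"claw": 0, "linear": [0, 0, 0], "twist": 0}]}}

```text
t: 8.47
tcp_pos: [0.4836, 0.2261, 0.0725]
eef_rot: [2.17, 2.271, 0.0]
ft_force: [-0.0, -0.4, -1.3]
gripper_width: 0.16
```

Request:
{"name": "play_rows", "arguments": {"motion": [{"claw": 0, "linear": [0, 0, 0.04], "twist": 0}, {"claw": 0, "linear": [0, 0, 0], "twist": 0}, {"claw": 0.4, "linear": [0, 0, 0], "twist": 0}, {"claw": 0.4, "linear": [0, 0, 0], "twist": 0}, {"claw": 0.4, "linear": [0, 0, 0], "twist": 0}]}}

```text
t: 8.88
tcp_pos: [0.4837, 0.2261, 0.0721]
eef_rot: [2.17, 2.271, 0.0]
ft_force: [-0.2, -0.1, -0.4]
gripper_width: 0.342
```

Request:
{"name": "play_rows", "arguments": {"motion": [{"claw": 0.5, "linear": [0, 0, 0], "twist": 0}, {"claw": 0.5, "linear": [0, 0, -1], "twist": 0}, {"claw": 0.5, "linear": [0, 0, -3], "twist": 0}, {"claw": 0.5, "linear": [0, 0, -3], "twist": 0}, {"claw": 0.5, "linear": [0, 0, -2.5], "twist": 0}]}}

```text
t: 9.3
tcp_pos: [0.4837, 0.2262, 0.1692]
eef_rot: [2.17, 2.271, 0.001]
ft_force: [1.4, 0.2, 0.3]
gripper_width: 0.499
```

Request:
{"name": "play_rows", "arguments": {"motion": [{"claw": 0.5, "linear": [0, 0, 0], "twist": 0}, {"claw": 0.5, "linear": [0, 0, 0], "twist": 0}, {"claw": 0.5, "linear": [0, 0, 0], "twist": 0}]}}

```text
t: 9.55
tcp_pos: [0.4832, 0.2259, 0.167]
eef_rot: [-2.17, -2.271, 0.0]
ft_force: [0.5, -0.2, 0.2]
gripper_width: 0.503
```

```bash
python3 - <<'E'
from rig import env
from h import *
s=env.observe();c=env.calibration("wrist");im=env.get_image("wrist")[:,:,::-1]
cv2.imwrite("pics/w4.png",im);print(s["tcp_pos"],s["eef_rot"],s["t"]);np.savez("w4.npz",**c)
E
```

```text
[0.48319744 0.22591717 0.1669976 ] [-2.17024872e+00 -2.27139706e+00  2.84295284e-04] 9.55
```

View pics/w4.png

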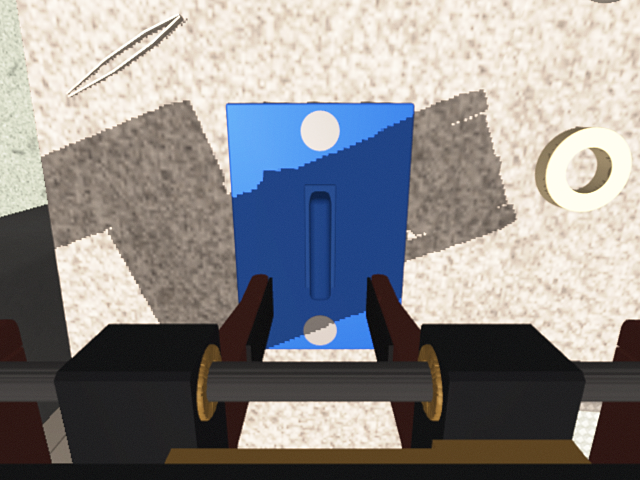

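The lid rests on the chamber with marks at (320,131) and (320,331). I'll measure the marks to confirm the pose and get the press points.

```bash
python3 - <<'E'
from h import *
c=dict(np.load("w4.npz"));im=cv2.imread("pics/w4.png")
hsv=cv2.cvtColor(im,cv2.COLOR_BGR2HSV);m=cv2.inRange(hsv,(0,0,60),(179,75,255));C=[]
for (x,y) in((320,131),(320,331)):
    s=np.zeros_like(m);s[y-24:y+17 if y>200 else y+24,x-24:x+24]=m[y-24:y+17 if y>200 else y+24,x-24:x+24]
    k=max(cv2.findContours(s,0,1)[0],key=cv2.contourArea);e=cv2.fitEllipse(k);print(e);C.append(e[0])
for z in(.061,.067):
    P=ray(c,C,z);d=P[0]-P[1];print(z,P,P.mean(0),np.linalg.norm(d),np.degrees(np.arctan2(d[1],d[0])))
E
```

```text
((319.71014404296875, 130.3367919921875), (38.19198226928711, 39.58900833129883), 174.8409881591797)
((319.66595458984375, 329.82720947265625), (28.946725845336914, 32.368736267089844), 87.82349395751953)
0.061 [[0.47873731 0.30065646 0.061     ]
 [0.48563239 0.14811359 0.061     ]] [0.48218485 0.22438502 0.061     ] 0.15269862166607087 92.58806173539365
0.067 [[0.47872843 0.30068537 0.067     ]
 [0.48546841 0.151574   0.067     ]] [0.48209842 0.22612969 0.067     ] 0.14926361867837729 92.58806173539367
```

Request:
{"name": "play_rows", "arguments": {"motion": [{"claw": 0, "linear": [2.5, 0, 0], "twist": 0}, {"claw": 0, "linear": [3.5, 0, 0], "twist": 0}, {"claw": 0, "linear": [1.5, 0, 0], "twist": 0}, {"claw": 0, "linear": [0, 0, 0], "twist": 0}, {"claw": 0, "linear": [0, 0, 0], "twist": 0}]}}

```text
t: 10.02
tcp_pos: [0.4793, 0.301, 0.1659]
eef_rot: [-2.168, -2.273, 0.004]
ft_force: [0.0, -0.4, -0.1]
gripper_width: 0.16
```

Request:
{"name": "play_rows", "arguments": {"motion": [{"claw": 0, "linear": [0, 0, 3], "twist": 0}, {"claw": 0, "linear": [0, 0, 3], "twist": 0}, {"claw": 0, "linear": [0, 0, 1.5], "twist": 0}, {"claw": 0, "linear": [0, 0, 1], "twist": 0}, {"claw": 0, "linear": [0, 0, 0], "twist": 0}]}}

```text
t: 10.43
tcp_pos: [0.4787, 0.2991, 0.0797]
eef_rot: [-2.17, -2.27, 0.007]
ft_force: [1.1, 0.0, -0.7]
gripper_width: 0.004
```

The mark spacing confirms the lid is on the raised seals at z≈0.066, centred within about 2 mm. Now I'll press end a.

Request:
{"name": "play_rows", "arguments": {"motion": [{"claw": 0, "linear": [0.15, 0, 0.5], "twist": 0}, {"claw": 0, "linear": [0, 0, 0.4], "twist": 0}, {"claw": 0, "linear": [0, 0, 0.2], "twist": 0}, {"claw": 0, "linear": [0, 0, 0], "twist": 0}]}}

```text
t: 10.77
tcp_pos: [0.4803, 0.3026, 0.0714]
eef_rot: [2.17, 2.271, 0.001]
ft_force: [-0.1, 0.7, 0.1]
gripper_width: 0.006
```

Request:
{"name": "play_rows", "arguments": {"motion": [{"claw": 0, "linear": [0, 0, 0.2], "twist": 0}, {"claw": 0, "linear": [0, 0, 0.2], "twist": 0}, {"claw": 0, "linear": [0, 0, 0], "twist": 0}]}}

```text
t: 11.02
tcp_pos: [0.4802, 0.3027, 0.0672]
eef_rot: [2.17, 2.271, 0.001]
ft_force: [0.6, -0.4, -0.2]
gripper_width: 0.005
```

Request:
{"name": "play_rows", "arguments": {"motion": [{"claw": 0, "linear": [0, 0, 0.2], "twist": 0}, {"claw": 0, "linear": [0, 0, 0], "twist": 0}, {"claw": 0, "linear": [0, 0, 0], "twist": 0}]}}

```text
t: 11.27
tcp_pos: [0.4803, 0.3028, 0.0654]
eef_rot: [2.17, 2.271, 0.001]
ft_force: [0.1, 0.0, 3.5]
gripper_width: 0.005
```

Request:
{"name": "play_rows", "arguments": {"motion": [{"claw": 0, "linear": [0, 0, 0.2], "twist": 0}, {"claw": 0, "linear": [0, 0, 0.1], "twist": 0}, {"claw": 0, "linear": [0, 0, 0], "twist": 0}]}}

```text
t: 11.52
tcp_pos: [0.4803, 0.3028, 0.0624]
eef_rot: [2.17, 2.271, 0.001]
ft_force: [-1.5, 0.3, 4.3]
gripper_width: 0.004
```

Request:
{"name": "play_rows", "arguments": {"motion": [{"claw": 0, "linear": [0, 0, 0.1], "twist": 0}, {"claw": 0, "linear": [0, 0, 0], "twist": 0}, {"claw": 0, "linear": [0, 0, 0], "twist": 0}]}}

```text
t: 11.77
tcp_pos: [0.4803, 0.3029, 0.0618]
eef_rot: [2.17, 2.271, 0.001]
ft_force: [-2.7, -0.0, 8.5]
gripper_width: 0.004
```

Request:
{"name": "play_rows", "arguments": {"motion": [{"claw": 0, "linear": [0, 0, 0.1], "twist": 0}, {"claw": 0, "linear": [0, 0, 0], "twist": 0}, {"claw": 0, "linear": [0, 0, 0], "twist": 0}]}}

```text
t: 12.02
tcp_pos: [0.4804, 0.3029, 0.0616]
eef_rot: [2.17, 2.271, 0.002]
ft_force: [-5.3, -1.4, 17.4]
gripper_width: 0.004
```

End a is home: it reads 17 N at z=0.0616. Now over the handle to end b.

Request:
{"name": "play_rows", "arguments": {"motion": [{"claw": 0, "linear": [0, 0, -1], "twist": 0}, {"claw": 0, "linear": [0, 0, -3], "twist": 0}, {"claw": 0, "linear": [0, 0, -3], "twist": 0}, {"claw": 0, "linear": [0, 0, -1], "twist": 0}, {"claw": 0, "linear": [-2, 0, 0], "twist": 0}]}}

```text
t: 12.43
tcp_pos: [0.4832, 0.2855, 0.1433]
eef_rot: [2.167, 2.272, 0.011]
ft_force: [1.1, 0.9, 0.1]
gripper_width: 0.01
```

Request:
{"name": "play_rows", "arguments": {"motion": [{"claw": 0, "linear": [-4, -0.1, 0], "twist": 0}, {"claw": 0, "linear": [-4, -0.1, 0], "twist": 0}, {"claw": 0, "linear": [-3.2, 0, 0], "twist": 0}, {"claw": 0, "linear": [-2, 0, 0], "twist": 0}, {"claw": 0, "linear": [0, 0, 0], "twist": 0}]}}

```text
t: 12.85
tcp_pos: [0.4843, 0.1473, 0.1397]
eef_rot: [-2.174, -2.268, 0.003]
ft_force: [0.7, 0.6, -0.9]
gripper_width: 0.002
```

Request:
{"name": "play_rows", "arguments": {"motion": [{"claw": 0, "linear": [0, 0, 2.5], "twist": 0}, {"claw": 0, "linear": [0, 0, 2.5], "twist": 0}, {"claw": 0, "linear": [0, 0, 1.3], "twist": 0}, {"claw": 0, "linear": [0, 0, 0.5], "twist": 0}, {"claw": 0, "linear": [0, 0, 0], "twist": 0}]}}

```text
t: 13.27
tcp_pos: [0.4841, 0.1509, 0.0708]
eef_rot: [-2.169, -2.271, 0.003]
ft_force: [0.5, 0.2, 0.2]
gripper_width: 0.005
```

Request:
{"name": "play_rows", "arguments": {"motion": [{"claw": 0, "linear": [0, 0.1, 0.2], "twist": 0}, {"claw": 0, "linear": [0, 0, 0.2], "twist": 0}, {"claw": 0, "linear": [0, 0, 0.2], "twist": 0}, {"claw": 0, "linear": [0, 0, 0], "twist": 0}]}}

```text
t: 13.6
tcp_pos: [0.4869, 0.151, 0.0667]
eef_rot: [2.169, 2.271, 0.003]
ft_force: [1.5, 0.3, 1.6]
gripper_width: 0.007
```

Request:
{"name": "play_rows", "arguments": {"motion": [{"claw": 0, "linear": [0, 0, 0.2], "twist": 0}, {"claw": 0, "linear": [0, 0, 0.1], "twist": 0}, {"claw": 0, "linear": [0, 0, 0], "twist": 0}]}}

```text
t: 13.85
tcp_pos: [0.4869, 0.1509, 0.0637]
eef_rot: [2.17, 2.271, 0.003]
ft_force: [1.1, 1.5, 3.9]
gripper_width: 0.002
```

Request:
{"name": "play_rows", "arguments": {"motion": [{"claw": 0, "linear": [0, 0, 0.1], "twist": 0}, {"claw": 0, "linear": [0, 0, 0], "twist": 0}, {"claw": 0, "linear": [0, 0, 0], "twist": 0}]}}

```text
t: 14.1
tcp_pos: [0.4869, 0.1509, 0.0627]
eef_rot: [2.17, 2.271, 0.003]
ft_force: [1.3, 1.4, 5.4]
gripper_width: 0.0
```

Request:
{"name": "play_rows", "arguments": {"motion": [{"claw": 0, "linear": [0, 0, 0.1], "twist": 0}, {"claw": 0, "linear": [0, 0, 0], "twist": 0}, {"claw": 0, "linear": [0, 0, 0], "twist": 0}]}}

```text
t: 14.35
tcp_pos: [0.4869, 0.1509, 0.0615]
eef_rot: [2.17, 2.271, 0.003]
ft_force: [1.5, 0.2, 4.9]
gripper_width: 0.004
```

Request:
{"name": "play_rows", "arguments": {"motion": [{"claw": 0, "linear": [0, 0, 0.1], "twist": 0}, {"claw": 0, "linear": [0, 0, 0], "twist": 0}, {"claw": 0, "linear": [0, 0, 0], "twist": 0}]}}

```text
t: 14.6
tcp_pos: [0.4869, 0.1509, 0.0613]
eef_rot: [2.17, 2.271, 0.003]
ft_force: [-0.3, -0.2, 15.1]
gripper_width: 0.003
```

End b is home too: 15 N at z=0.0613. I'll back off and check.

Request:
{"name": "play_rows", "arguments": {"motion": [{"claw": 0, "linear": [0, 0, -1], "twist": 0}, {"claw": 0, "linear": [0, 0, -3], "twist": 0}, {"claw": 0, "linear": [0, 0, -4], "twist": 0}, {"claw": 0, "linear": [0, 0, -3], "twist": 0}, {"claw": 0.5, "linear": [2.5, 0, 0], "twist": 0}]}}

```text
t: 15.02
tcp_pos: [0.4873, 0.1743, 0.1754]
eef_rot: [2.17, 2.266, 0.009]
ft_force: [1.5, 1.4, 0.2]
gripper_width: 0.051
```

Request:
{"name": "play_rows", "arguments": {"motion": [{"claw": 0.5, "linear": [4, 0, 0], "twist": 0}, {"claw": 0.5, "linear": [1, 0, 0], "twist": 0}, {"claw": 0.5, "linear": [0, 0, 0], "twist": 0}, {"claw": 0.5, "linear": [0, 0, 0], "twist": 0}, {"claw": 0.5, "linear": [0, 0, 0], "twist": 0}]}}

```text
t: 15.43
tcp_pos: [0.4818, 0.2244, 0.1694]
eef_rot: [-2.17, -2.271, 0.003]
ft_force: [0.1, -0.2, 0.5]
gripper_width: 0.422
```

```bash
python3 - <<'E'
from rig import env
from h import *
s=env.observe();c=env.calibration("wrist");im=env.get_image("wrist")[:,:,::-1].copy();sd=env.get_image("side")[:,:,::-1]
print(s["tcp_pos"],s["ft_force"],s["t"])
cv2.imwrite("pics/end.png",cv2.resize(sd[120:250,190:340],None,fx=5,fy=4.6,interpolation=cv2.INTER_CUBIC))
cv2.imwrite("pics/w5.png",im)
hsv=cv2.cvtColor(im,cv2.COLOR_BGR2HSV);m=cv2.inRange(hsv,(0,0,60),(179,75,255));C=[]
for (x,y) in((320,131),(320,329)):
    s=np.zeros_like(m);s[y-24:y+17 if y>200 else y+24,x-24:x+24]=m[y-24:y+17 if y>200 else y+24,x-24:x+24]
    k=max(cv2.findContours(s,0,1)[0],key=cv2.contourArea);e=cv2.fitEllipse(k);print(e);C.append(e[0])
P=ray(c,C,.061);d=P[0]-P[1];print(P,P.mean(0),np.linalg.norm(d),np.degrees(np.arctan2(d[1],d[0])))
E
```

```text
[0.4817852  0.22441678 0.16942324] [ 0.07698429 -0.16887319  0.49521711] 15.4333
((322.40594482421875, 127.8167495727539), (37.20470428466797, 38.48140335083008), 174.2404022216797)
((321.9230651855469, 322.91839599609375), (28.398151397705078, 31.573789596557617), 90.71630859375)
[[0.47894217 0.30076047 0.061     ]
 [0.48565803 0.15129053 0.061     ]] [0.4823001 0.2260255 0.061    ] 0.1496207446520136 92.57263404520945
```

View pics/end.png

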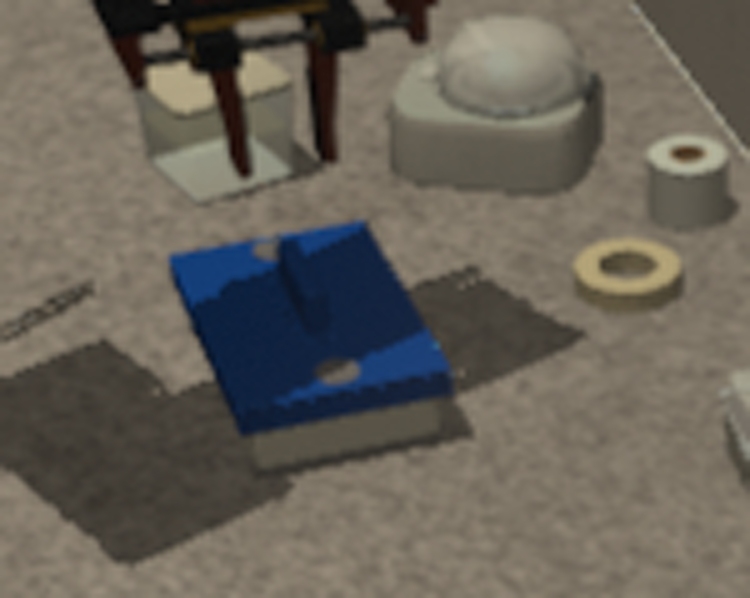

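```bash
python3 -c "
from rig import env
print(env.close_job())"
```

```text
the job is handed in; nothing more can be done
None
```

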